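# Shim a loose tile in its spring clamp

### The arm

A 6-joint arm with a two-finger parallel gripper is mounted at the origin on the work surface; the furniture and walls round the work are solid. World frame = base frame: x ahead of the robot, y to its left, z up, the work surface at z = 0. Lengths are in mm, angles in rad, forces in N, time in s.
With the tool pointing down it reaches from about 300 to 775 mm from the base axis. Payload 14.6 kg.
Tool frame: the origin (TCP) lies on the mounting face of the last link; the fingertips stand 199 mm ahead of it and the grasp point (between the pads) lies 180 mm ahead of it; z points along the fingers, y is the line along which they close (so a half turn about z gives the same grasp; the last joint's range is limited). The gripper opens to 94 mm and grips with 3 to 60 N. Pads are 16 mm wide; open, the fingers measure 119 mm over their backs; the gripper's body (75 mm by 177 mm) begins 78 mm behind the grasp point.
Start: joints at [-1.217, 0.3, 1.521, -0, 1.321, -0.067], TCP at [224.663, -502.014, 404.646] pointing down, gripper open.
Joint ranges: [-3.03, 3.03], [-0.79, 2.21], [0.23, 2.52], [-1.04, 4.18], [0, 3.07], [-2.55, 2.55]. Speed limits (rad/s): [2.22, 2.22, 2.57, 3.14, 3.14, 3.14].

### API

Orientations are given as [roll, pitch, yaw] about the fixed x, y, z axes, in that order (R = Rz(yaw) Ry(pitch) Rx(roll)).
In Python, from cell import manip gives the robot as it stands. The module is installed in compiled form; this text tells all that it offers.
- The arm moves only by the shell command python3 -m creep 'ROWS' [FORCE]. ROWS is a JSON object of lists of equal length, an entry for each row: "slide": the shift along the world's x, y, z in cm, a list of three; "turn": the turn about the world's z in rad; "claw": the opening, from 0 (shut) to 1 (fully open). A call has 1 to 8 rows; each row shifts and turns the commanded pose from where the row before left it; what a row does not reach is not made up. A row lasts 1/8 s, in which the tool goes at most 62.5 mm and 10.7 degrees, less where a joint would pass 70% of its speed; a pose out of reach is approached as far as the arm can. A call with a gripper value outside its range is refused whole. The fingers move at their own pace and stop on an object; FORCE is the grip in N (left out, the last holds). Time passes only in rows, so rows that do not move let the fingers close. It gives the time, the measured TCP pose, the force, the opening and the grip force at its end, in the units of the state.
- manip.read_state(): the state, without advancing time (a new reading comes with each control period).
- manip.camera(name): name is "scene" or "top"; returns (picture, depth): 384x512x3 uint8, red, green, blue; 384x512 float32, mm along the optical axis (not along the pixel's ray), 0 where there is no reading.
- manip.calibration(name): a dict with "intrinsics" (3x3 intrinsics, pixels), "pose" (4x4, takes a point from camera to world coordinates). Camera axes: x right, y up, looking along -z (the intrinsics and any distortion apply to the point x, -y, -z); pixel columns grow to the right and rows downward; lengths in mm; the calibration is good to about 2 mm. A picture is of the moment at which its call begins. calibration takes no time and is no camera call.
- manip.sign_off(): hands the job in; it is judged then, once.
Trained networks look in the newest picture that a camera, given by its name, has taken for a name from the list of things; names that differ only in an ending like _2 or _b are one class to them, and where a whole thing is asked for, a point or a joint stands for the part that bears it (a point fixed in the world has none). Each returns a list of dicts, best first, with "score" (0 to 1); they miss things now and then, are a little off and sometimes report something else, mostly with a low value. They report only what shows in the picture. A call takes as long as a camera call.
- manip.cut_out(query, camera): "mask" (384x512 bool, what is visible of it) and "position" ([column, row] in pixels, amid what is visible of it).
The state is a dict: "clock": time; "joints": joint angles; "qd": joint speeds; "effort": joint torques, N m; "eef_pos": TCP position; "eef_rot": TCP orientation; "wrist_force": force on the tool from outside, world axes, zero at the start; "moment": the same for the moment, N m; "finger_gap": finger opening in mm; "finger_force": force on a finger pad.
Only numpy, scipy, OpenCV 4.12 (cv2) and the standard library are available. Lean on these libraries where they do the work, as an engineer would, in place of code of your own. Each camera call takes 0.05 s, during which the arm holds its last target. There are 200 camera calls.

### The job

The plaster tile in the wooden frame is loose: the gap between it and the spring clamp is too wide for the clamp's short stroke. Stand wooden shims on the frame's board in that gap, upright and face to face in front of the jaw, adding one after another until the clamp closes on the stack, then push the clamp's upright handle towards the tile so that its spring is squeezed by at least 6 mm and the tile is held through the stack. Finish while still holding the handle there (it springs back if let go), and leave the things standing round about where they are.

Things in the scene. Friction and masses are not known exactly. Their poses are not given: they have to be found in the camera images.
- frame: fixed tile frame, a plywood board 230 mm (x) by 410 mm (y: -225 to +185 mm), its top 12 mm above the table. Origin on the table under the board; +y of the frame runs from the clamp to the tile. The clamp stands on the centre line x = 0 at the -y end; two 21 mm high side rails (from y = -69 to +181 mm) guide the tile at x = +-108 mm. The position and yaw of the frame vary
- jaw_face (a point): centre of the front face of the clamp's flat steel jaw (60 mm wide in frame x, 14 mm high, 12 mm thick, centre 20 mm above the table); the face looks along frame +y; at rest it is at frame y = -110 mm
- handle_top (a point): top of the clamp's upright wooden handle, 18x18 mm in plan (sides along the frame axes), its top 80 mm above the table; bare for the upper 52 mm, below it lies the 52x34 mm carriage (its top 28 mm above the table). It starts at frame (0, -172) mm, 62 mm behind the jaw face, and slides with the carriage towards the tile (frame +y)
- carriage (a joint): travel of handle and carriage towards the tile, m: 0 at rest (fully back), 0.028 at its stop; a weak return spring (60 N/m) brings it back when let go
- jaw (a joint): squeeze of the clamp spring, m: how far the jaw has been pushed back relative to the carriage; 0 when the jaw touches nothing, at most 0.027. The jaw begins to give at 4 N, then 0.5 N more per mm (7 N at 6 mm). The jaw face advances with the carriage, less this squeeze: so 6 mm of squeeze needs 22 mm or less left between the resting jaw face and the stack
- fence: fixed wooden stop bar 200x24x20 mm with two brass knobs across the frame behind the tile; origin: centre of its underside; how far it stands from the clamp varies with each start
- tile: cream plaster tile with a raised ring pattern, 200x200x13 mm, 0.5 kg, loose, flat on the board with its far edge at the fence; origin: centre of its underside, so its near edge is 100 mm from it towards the clamp. The gap between resting jaw face and near edge is 26 to 54 mm, needing one, two or three shims
- shim0: upright plain wooden shim, all four alike: foot 60 mm (x) by 14 mm (y, its thickness) by 22 mm high, on it a grip tab 26 mm (x) by 14 mm (y) reaching to 62 mm above the underside; 40 g. Origin: centre of its underside; z up. It starts standing on the table on its 60x14 mm foot
- shim1: upright plain wooden shim, all four alike: foot 60 mm (x) by 14 mm (y, its thickness) by 22 mm high, on it a grip tab 26 mm (x) by 14 mm (y) reaching to 62 mm above the underside; 40 g. Origin: centre of its underside; z up. It starts standing on the table on its 60x14 mm foot
- shim2: upright plain wooden shim, all four alike: foot 60 mm (x) by 14 mm (y, its thickness) by 22 mm high, on it a grip tab 26 mm (x) by 14 mm (y) reaching to 62 mm above the underside; 40 g. Origin: centre of its underside; z up. It starts standing on the table on its 60x14 mm foot
- shim3: upright plain wooden shim, all four alike: foot 60 mm (x) by 14 mm (y, its thickness) by 22 mm high, on it a grip tab 26 mm (x) by 14 mm (y) reaching to 62 mm above the underside; 40 g. Origin: centre of its underside; z up. It starts standing on the table on its 60x14 mm foot
- wax: bystander: block of beeswax 32x60x14 mm; origin: centre of underside
- pot_low: bystander: lidded paint pot 52 mm across, 61 mm high; origin: centre of underside
- pot_side: bystander among the shims: lidded paint pot 47 mm across, 61 mm high; origin: centre of underside
- bottle: bystander: spray bottle 37 mm across, 139 mm high; origin: centre of underside

How it is judged:
By the outcome, as a careful person would: the job done as asked, in the order asked, and still so for the second after the job is handed in, while the arm keeps its last pose, push and grip.
It also fails if it takes over 72 s, if anything falls off the work surface, if the arm or the gripper's body presses on something with over 40 N, if the wrist force passes 120 N, or if a joint passes its speed limit or range.

## Working session

There is one attempt and no reset: what is moved stays moved. The work goes in short steps, Python scripts to look and compute and a shell command to move; the robot and the scene stay as the last step left them, time stands still between calls to the robot, and variables do not carry over. Pictures are saved under pics/ and viewed, at most 10 in all, crops included, and the job is handed in when it is done.

```bash
mkdir -p pics
cat > h.py <<'E'
import numpy as np, cv2, json
from cell import manip
def cloud(cam):
    img,d=manip.camera(cam); c=manip.calibration(cam); K=np.array(c["intrinsics"]); T=np.array(c["pose"])
    v,u=np.mgrid[0:384,0:512]
    x=(u-K[0,2])/K[0,0]*d; y=(v-K[1,2])/K[1,1]*d
    P=np.stack([x,-y,-d,np.ones_like(d)],-1)@T.T
    P=P[...,:3]; P[d==0]=np.nan
    return img,P
def save(img,n): cv2.imwrite(f"pics/{n}.png",cv2.cvtColor(img,cv2.COLOR_RGB2BGR))
E
python3 - <<'E'
from h import *
s=manip.read_state(); print(s)
for cam in("top","scene"):
    img,P=cloud(cam); save(img,cam+"0"); c=manip.calibration(cam); print(cam,{k:np.round(v,3).tolist() for k,v in c.items() if k!='x'})
    for q in["frame","jaw_face","handle_top","tile","fence","shim0","wax","pot_low","pot_side","bottle"]:
        for r in manip.cut_out(q,cam):
            if r["score"]<.3: continue
            m=r["mask"]; p=P[m]; p=p[~np.isnan(p[:,0])]
            print(q,round(r["score"],2),np.round(r["position"]),len(p),np.round(np.median(p,0)),np.round(np.percentile(p,2,0)),np.round(np.percentile(p,98,0)))
E
```

```text
{'clock': 0.0, 'joints': array([-1.21662002e+00,  3.00478736e-01,  1.52155326e+00,  2.69635282e-05,
        1.32068868e+00, -6.66085512e-02]), 'qd': array([ 0.00248482, -0.00071286,  0.000853  , -0.00015104, -0.00079936,
       -0.00052343]), 'effort': array([-6.06427311e-04, -5.31804621e+01, -3.52736878e+01,  7.07556750e-02,
        2.44296261e-02, -1.23195082e-04]), 'eef_pos': array([ 224.64865476, -502.00234151,  404.09378239]), 'eef_rot': array([-3.14046887e+00, -1.01139301e-04,  4.20778110e-01]), 'wrist_force': array([ 0.37274641, -0.30889537,  0.6798284 ]), 'moment': array([ 0.01337587,  0.01242625, -0.0159863 ]), 'finger_force': 0.0, 'finger_gap': 93.81249119002102}
top {'intrinsics': [[434.212, 0.0, 252.265], [0.0, 434.212, 193.263], [0.0, 0.0, 1.0]], 'pose': [[-0.009, 0.981, -0.196, 242.761], [-1.0, -0.013, -0.02, -60.205], [-0.022, 0.196, 0.98, 1427.312], [0.0, 0.0, 0.0, 1.0]]}
frame 0.81 [234. 204.] 4417 [492.  23.  13.] [384. -85.   5.] [652. 323.  32.]
jaw_face 0.47 [236. 199.] 52 [502.  24.  27.] [475.  15.  19.] [527.  31.  34.]
jaw_face 0.4 [304. 147.] 236 [ 671. -216
[... 1332 characters left out ...]
6.] [515. -13.  59.]
tile 0.82 [250. 169.] 515 [601. 138.  23.] [561.  55.  17.] [640. 242.  27.]
fence 0.42 [241. 148.] 100 [622. 259.  33.] [577. 248.  25.] [650. 277.  46.]
shim0 0.79 [262. 286.] 338 [ 412. -360.   23.] [ 386. -370.    2.] [ 441. -345.   64.]
shim0 0.65 [252. 249.] 241 [ 431. -237.   26.] [ 406. -240.    6.] [ 457. -225.   64.]
shim0 0.62 [295. 234.] 253 [ 574. -229.   25.] [ 548. -235.    2.] [ 609. -199.   64.]
wax 0.51 [221. 269.] 135 [ 339. -257.   15.] [ 254. -518.    3.] [ 356. -235.  317.]
pot_low 0.63 [323. 218.] 372 [ 672. -232.   53.] [ 657. -246.    8.] [ 700. -200.   64.]
pot_side 0.83 [276. 253.] 393 [ 494. -296.   53.] [ 478. -307.    7.] [ 517. -266.   64.]
```

Run:
```python
from h import *
a=cv2.imread("pics/top0.png")[120:320,130:400]; cv2.imwrite("pics/topc.png",cv2.resize(a,None,fx=2.9,fy=2.9,interpolation=cv2.INTER_CUBIC))
img,P=cloud("top"); 
def rect(q,x,y):
    for r in manip.cut_out(q,"top"):
        if r["score"]<.3: continue
        p=P[r["mask"]]; p=p[~np.isnan(p[:,0])]
        if q.startswith("sh"): 
            if np.median(p[:,1])>0: continue
        if q=="tile" and len(p)>4000: continue
        for nm,lo,hi in(("all",5,200),("tab",50,70),("foot",14,30),):
            k=p[(p[:,2]>lo)&(p[:,2]<hi)]
            if len(k)>5: (c,sz,an)=cv2.minAreaRect(k[:,:2].astype(np.float32)); print(q,nm,len(k),np.round(c,1),np.round(sz,1),round(an,1))
rect("tile",0,0);rect("shim0",0,0);rect("handle_top",0,0);rect("fence",0,0)
# everything in top cloud, band height 50-90, component list
k=(P[...,2]>50)&(P[...,2]<90)
n,l,st,c=cv2.connectedComponentsWithStats(k.astype(np.uint8))
for i in range(1,n):
    if st[i,4]>8:
        p=P[l==i]; cc,sz,an=cv2.minAreaRect(p[:,:2].astype(np.float32)); print(st[i,4],np.round(c[i]),np.round(p.mean(0)),np.round(cc),np.round(sz),round(an))
```

```text
tile all 3497 [532.  169.6] [203.8 202.3] 76.5
tile foot 3428 [531.4 170.6] [202.1 200.7] 76.5
shim0 all 115 [ 407.9 -352.8] [14.8 61. ] 68.9
shim0 tab 42 [ 407.2 -352.5] [14.2 27. ] 71.0
shim0 foot 53 [ 407.9 -352.8] [14.5 61. ] 69.4
shim0 all 93 [ 569.8 -220.7] [56.4 13.7] 10.4
shim0 tab 38 [ 570.8 -219.7] [25.3 13.4] 1.1
shim0 foot 39 [ 569.8 -221. ] [56.5 13. ] 10.5
handle_top all 299 [491.7  -7.2] [78.2 58.3] 75.9
handle_top tab 6 [480.2 -31.4] [ 7.8 18.1] 24.7
handle_top foot 192 [491.7  -7.2] [78.2 58.3] 75.9
handle_top all 103 [ 407.  -352.4] [14.6 59. ] 69.4
handle_top tab 38 [ 407.5 -351.3] [11.5 26.9] 72.6
handle_top foot 46 [ 406.9 -352.5] [14.5 59. ] 69.4
handle_top all 209 [ 673.8 -216.7] [46.3 45.8] 85.1
handle_top tab 169 [ 673.8 -216.7] [46.3 45.8] 85.1
handle_top foot 16 [ 661.  -208.9] [42.  14.5] 60.5
fence all 484 [554.2 280.3] [ 29.1 198.3] 75.8
fence foot 144 [553.5 280.5] [ 29.1 193.2] 75.8
83 [393. 141.] [ 679. -490.   76.] [ 683. -493.] [35. 24.] 32
187 [308. 145.] [ 675. -218.   61.] [ 675. -218.] [50. 49.] 89
74 [363. 147.] [ 659. -391.   76.] [ 664. -394.
[... 285 characters left out ...]
6.   71.] [ 490. -427.] [ 7. 28.] 74
30 [404. 197.] [ 497. -513.   72.] [ 496. -508.] [48. 11.] 85
39 [251. 202.] [485. -29.  76.] [487. -29.] [18. 18.] 79
13 [383. 206.] [ 467. -444.   68.] [ 467. -444.] [14.  2.] 3
35 [314. 220.] [ 429. -228.   61.] [ 428. -227.] [12. 25.] 88
130 [410. 221.] [ 418. -523.   72.] [ 418. -523.] [73. 24.] 89
44 [354. 226.] [ 407. -352.   62.] [ 407. -352.] [14. 27.] 71
94 [ 57. 253.] [333. 582.  69.] [330. 600.] [ 15. 185.] 9
11 [ 15. 257.] [322. 716.  68.] [322. 709.] [ 1. 39.] 3
242 [ 22. 294.] [208. 689.  55.] [209. 690.] [53. 53.] 83
121 [446. 376.] [ -36. -590.   73.] [ -35. -594.] [17. 56.] 34
56 [458. 381.] [ -52. -627.   63.] [ -51. -624.] [34. 14.] 89
```

View pics/topc.png

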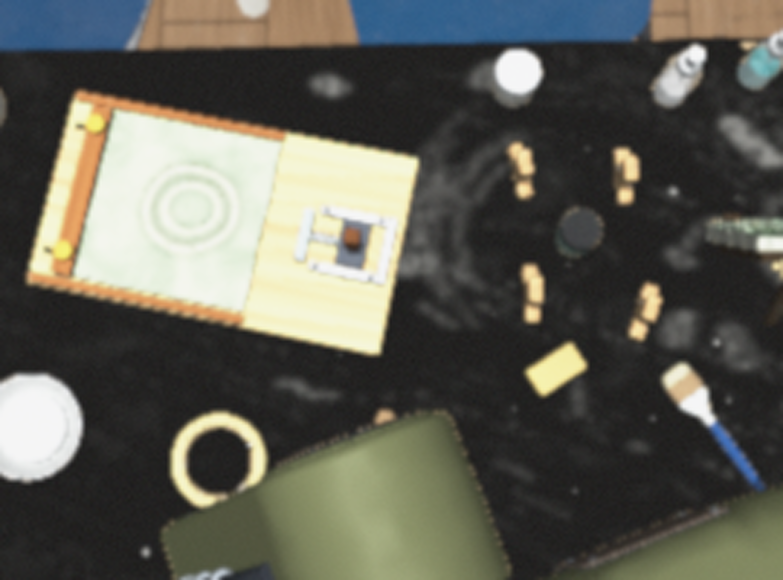

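View pics/scene0.png

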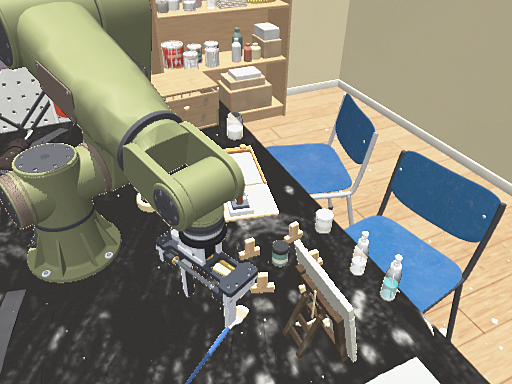

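The top crop shows the frame at the left, with the clamp handle at crop (352,238), the jaw bar at (305,235) and the tile centred near (190,205). The four shims are at (521,170), (627,175), (533,292) and (645,312) around the dark pot at (580,230). In the scene picture the bottles and an easel stand beyond the right-hand shims, so I'll take the two left ones. Next I'll fit the frame axes and the gap.

Run:
```python
from h import *
img,P=cloud("top"); R=P.reshape(-1,3); R=R[~np.isnan(R[:,0])]
reg=R[(R[:,0]>340)&(R[:,0]<700)&(R[:,1]>-110)&(R[:,1]<345)&(R[:,2]>7)&(R[:,2]<50)]
c,sz,an=cv2.minAreaRect(reg[:,:2].astype(np.float32)); print("board",c,sz,an)
for yaw in(-13,-13.5,-14,-14.5):
    t=np.radians(yaw); ex=np.array([np.cos(t),np.sin(t)]); ey=np.array([-ex[1],ex[0]])
    q=(R[:,:2]-c); X=q@ex; Y=q@ey; Z=R[:,2]
    b=(abs(X)<130)&(abs(Y)<215)
    e=lambda m,v:np.round(np.percentile(v[m],[2,50,98]),1) if m.sum()>3 else None
    rows={}
    print(yaw,"handle",m.sum() if 0 else (b&(Z>65)&(Y<0)).sum(),[e(b&(Z>65)&(Y<-60),v) for v in(X,Y,Z)],
     "jaw",[e(b&(Z>23.5)&(Z<32)&(abs(X)<30)&(Y>-108)&(Y<-65),v) for v in(X,Y,Z)],
     "rail+",e(b&(Z>28)&(X>95)&(Y<150),X),"rail-",e(b&(Z>28)&(X<-95)&(Y<150),X),
     "tile nearedge",[e(b&(abs(Z-24)<6)&(abs(X-x0)<15)&(Y>-60)&(Y<100),Y)[0] for x0 in(-75,-40,0,40,75)],
     "boardY",[e(b&(abs(Z-12)<3)&(abs(X-x0)<15),Y)[0] for x0 in (-80,80)])
sh=R[(R[:,0]>380)&(R[:,0]<620)&(R[:,1]>-380)&(R[:,1]<-195)&(R[:,2]>10)&(R[:,2]<75)]
for n,p in dict(A=(571,-221),C=(428,-228),D=(407,-352)).items():
    k=sh[np.hypot(sh[:,0]-p[0],sh[:,1]-p[1])<37]; k2=k[k[:,2]>45]
    for kk in(k,k2):
        cc,sz,an=cv2.minAreaRect(kk[:,:2].astype(np.float32)); print(n,len(kk),np.round(cc,1),np.round(kk.mean(0),1),np.round(sz,1),round(an,1))
    w=np.linalg.eigh(np.cov(k[:,:2].T))[1][:,1]; print(" pca",np.degrees(np.arctan2(w[1],w[0]))%180)
```

```text
board (519.0900268554688, 117.559814453125) (454.4311828613281, 357.5262756347656) 89.96666717529297
-13 handle 34 [array([-6.6,  1.3,  9.1]), array([-158.3, -149.9, -141.6]), array([69.6, 78.4, 84.5])] jaw [array([-27.1,   3. ,  29.3]), array([-104.4,  -94.6,  -88.2]), array([23.8, 27.2, 31.3])] rail+ None rail- None tile nearedge [np.float64(-44.1), np.float64(-42.8), np.float64(-42.6), np.float64(-42.8), np.float64(-40.4)] boardY [np.float64(-198.3), np.float64(-194.9)]
-13.5 handle 34 [array([-5.2,  2.6, 10.4]), array([-158.3, -149.9, -141.7]), array([69.6, 78.4, 84.5])] jaw [array([-26.2,   3.6,  27.7]), array([-106.9,  -95.1,  -88.1]), array([23.8, 27.2, 31.3])] rail+ None rail- None tile nearedge [np.float64(-44.9), np.float64(-43.2), np.float64(-42.6), np.float64(-42.5), np.float64(-39.8)] boardY [np.float64(-199.1), np.float64(-194.1)]
-14 handle 34 [array([-3.9,  3.9, 11.8]), array([-158.3, -149.8, -141.6]), array([69.6, 78.4, 84.5])] jaw [array([-25.4,   4.5,  28.5]), array([-106.8,  -95.2,  -88. ]), array([23.8, 27.2, 31.3])] rail+ None rail- None tile nearedge [np.float6
[... 252 characters left out ...]
4.6,   5.3,  28.8]), array([-106.8,  -95.1,  -87.8]), array([23.8, 27.1, 31.4])] rail+ None rail- None tile nearedge [np.float64(-46.2), np.float64(-43.9), np.float64(-42.5), np.float64(-41.7), np.float64(-38.3)] boardY [np.float64(-200.4), np.float64(-192.7)]
A 104 [ 570.7 -218.2] [ 567.7 -220.5   38.4] [32.5 59.9] 86.6
A 44 [ 571.3 -221.2] [ 570.6 -220.9   59.7] [28.2 13.4] 9.5
 pca 10.432476512933164
C 104 [ 428.8 -227.9] [ 427.2 -227.7   36.4] [46.  53.3] 50.2
C 38 [ 428.3 -228.1] [ 428.5 -227.8   59.8] [11.7 24.8] 88.7
 pca 179.06461442169874
D 105 [ 408.6 -351.8] [ 407.1 -351.    39.3] [38.9 58.4] 36.5
D 45 [ 407.5 -352.2] [ 406.8 -351.7   60.3] [14.3 25.8] 70.7
 pca 160.58665581655677
```

```bash
cat > fit.py <<'E'
from h import *
def lines(show=True):
    img,P=cloud("top"); 
    yaw=-12.5; t=np.radians(yaw); ex=np.array([np.cos(t),np.sin(t)]); ey=np.array([-ex[1],ex[0]])
    c=np.array([487,-29.]); Q=P[...,:2]-c; X=Q@ex; Y=Q@ey; Z=P[...,2]
    hsv=cv2.cvtColor(img,cv2.COLOR_RGB2HSV)
    def edge(m,u,v,lo,hi,fn,step=6):
        a=[];b=[]
        for s in np.arange(lo,hi,step):
            k=m&(u>=s)&(u<s+step)
            if k.sum()>2: a.append(u[k].mean()); b.append(fn(v[k]))
        a=np.array(a);b=np.array(b); g=np.ones(len(a),bool)
        for _ in range(4):
            p=np.polyfit(a[g],b[g],1); r=abs(b-np.polyval(p,a)); g=r<max(2,2*np.median(r))
        return np.round([np.degrees(np.arctan(p[0])),np.polyval(p,0),r[g].std()],2)
    box=(abs(X)<135)&(Y>-75)&(Y<370)
    board=box&(Z>8)&(Z<60)
    for n,r in dict(
      back=edge(board&(Y<0),X,Y,-95,95,np.min), tilenear=edge(box&(Z>19)&(Y>75)&(Y<200),X,Y,-85,85,np.min),
      left=edge(board,Y,X,-30,330,np.min), right=edge(board,Y,X,-30,330,np.max),
      fencenear=edge(box&(Z>31)&(Y>250),X,Y,-85,85,np.min)).items(): print(n,r)
    J=(abs(X)<45)&(Y>35)&(Y<75)&(Z>20); print("jaw",J.sum(),np.percentile(X[J],[1,99]),[Y[J&(abs(X-a)<9)].max().round(1) for a in(-18,-6,6,18)])
    H=box&(Z>70)&(Y<20)&(abs(X)<25); print("handle",H.sum(),X[H].mean(),Y[H].mean(),P[H].mean(0))
if __name__=="__main__": lines()
E
python3 fit.py
```

```text
back [  0.32 -51.56   0.42]
tilenear [ -0.44 106.39   0.82]
left [  -0.3  -113.1     0.68]
right [ -0.47 113.66   0.68]
fencenear [-8.0000e-02  3.0581e+02  5.0000e-01]
jaw 101 [-35.71480661  36.698236  ] [np.float64(62.3), np.float64(62.5), np.float64(62.5), np.float64(61.6)]
handle 31 -0.501716471448321 0.04543815479450216 [486.52001083 -28.84704759  79.32337135]
```

The frame yaw comes out at −12.5°. The handle is at (487,−29) and the jaw face is 62 mm ahead of it, as specified. The tile edge is about 105 mm ahead, so the gap is about 43 mm and two shims are needed. I'm moving to the shim at (428,−228).

```bash
python3 -m creep '{"slide":[[0,3.4,0],[0,3.4,0],[0,3.4,0],[0,3.4,0],[0,3.4,0],[0,3.4,0],[0,3.4,0],[0,3.6,0]],"turn":[0.142,0.142,0.142,0.142,0.142,0.142,0.142,0.139],"claw":[0.6,0.6,0.6,0.6,0.6,0.6,0.6,0.6]}' 20
python3 -m creep '{"slide":[[4,0,0],[4,0,0],[4,0,0],[4,0,0],[4.37,0,-2],[0,0,-4],[0,0,-4],[0,0,0]],"turn":[0,0,0,0,0,0,0,0],"claw":[0.6,0.6,0.6,0.6,0.6,0.6,0.6,0.6]}'
python3 - <<'E'
from h import *
img,P=cloud("scene"); save(cv2.resize(img[130:330,150:350],None,fx=3,fy=3,interpolation=cv2.INTER_CUBIC),"s1")
s=manip.read_state(); print(s["eef_pos"],s["eef_rot"],s["clock"],s["finger_gap"])
E
```

```text
clock: 2.45
eef_pos: [224.5, -227.0, 404.7]
eef_rot: [3.141, 0.0, 1.558]
wrist_force: [-0.1, -0.5, 0.1]
finger_gap: 56.3
finger_force: 0.0
clock: 3.45
eef_pos: [428.1, -227.8, 302.8]
eef_rot: [-3.138, -0.002, 1.554]
wrist_force: [-0.6, -0.3, 1.2]
finger_gap: 56.1
finger_force: 0.0
[ 428.44930653 -228.07717253  304.81838478] [-3.14039507e+00 -7.34356040e-04  1.55380423e+00] 3.5 56.12013690794248
```

View pics/s1.png

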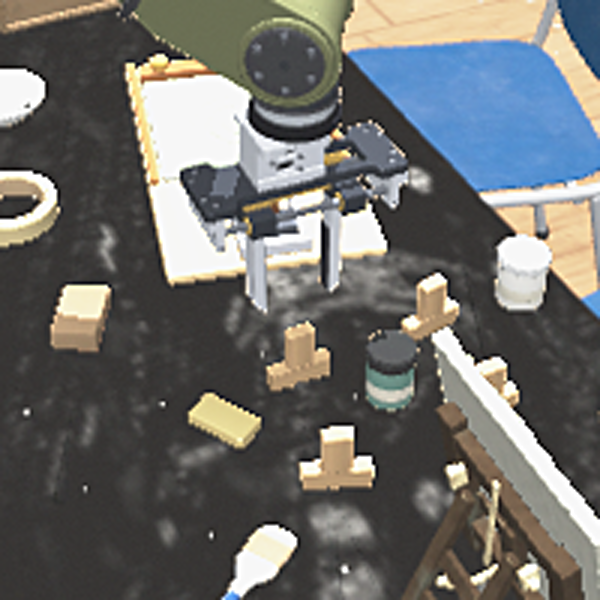

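The crop shows the fingers at columns 258 and 328, centred over the shim tab at (300,345). I'm descending and gripping.

```bash
python3 -m creep '{"slide":[[0,0,-3],[0,0,-3],[0,0,-1.5],[0,0,-0.5],[0,0,0],[0,0,0],[0,0,0],[0,0,0]],"turn":[0,0,0,0,0,0,0,0],"claw":[0.6,0.6,0.6,0.6,0.1,0.1,0.1,0.1]}' 20
python3 -m creep '{"slide":[[0,0,0],[0,0,0],[0,0,3],[0,0,3],[0,0,3],[0,0,1]],"turn":[0,0,0,0,0,0],"claw":[0.1,0.1,0.1,0.1,0.1,0.1]}'
python3 - <<'E'
from h import *
img,P=cloud("scene"); save(cv2.resize(img[130:330,150:350],None,fx=3,fy=3,interpolation=cv2.INTER_CUBIC),"s2")
s=manip.read_state(); print(s["eef_pos"],s["eef_rot"],s["clock"],s["finger_gap"])
for r in manip.cut_out("shim0","scene"):
    p=P[r["mask"]]; print(round(r["score"],2),np.round(np.nanmedian(p,0)),np.round(np.nanpercentile(p,[2,98],axis=0)))
E
```

```text
clock: 4.5
eef_pos: [428.5, -228.1, 225.1]
eef_rot: [3.141, 0.0, 1.554]
wrist_force: [-0.6, -0.0, 3.7]
finger_gap: 26.0
finger_force: 20.0
clock: 5.25
eef_pos: [428.4, -228.0, 325.9]
eef_rot: [3.14, 0.001, 1.554]
wrist_force: [0.2, 0.3, -1.5]
finger_gap: 25.8
finger_force: 20.0
[ 428.46038485 -228.06122365  326.12472302] [3.13976610e+00 1.07983075e-03 1.55381633e+00] 5.3 25.828244135128358
0.64 [ 429. -237.  125.] [[ 402. -240.  106.]
 [ 458. -228.  165.]]
0.56 [ 411. -359.   23.] [[ 384. -370.    2.]
 [ 444. -309.   65.]]
0.54 [ 575. -346.   50.] [[ 559. -349.   10.]
 [ 597. -335.   66.]]
0.48 [ 574. -229.   26.] [[ 549. -235.    4.]
 [ 608. -210.   64.]]
```

View pics/s2.png

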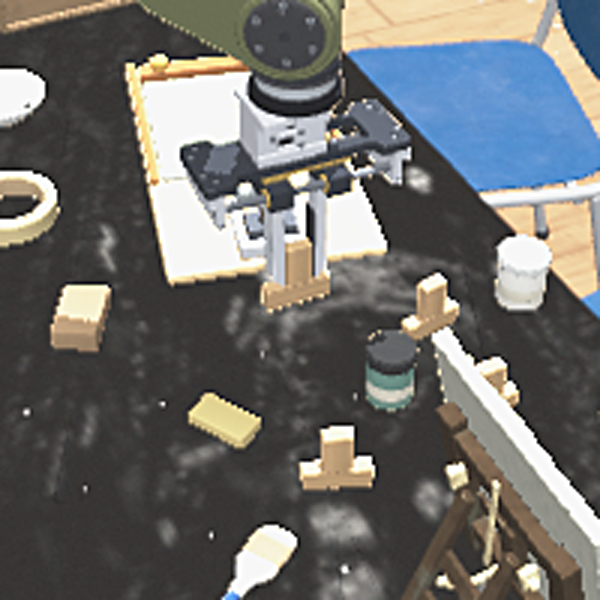

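The shim is held upright, with its foot at crop (296,290). I'm carrying it over to the tile side of the gap.

```bash
python3 -m creep '{"slide":[[1,3.6,0.5],[1,3.7,0.5],[1,3.7,0],[1,3.7,0],[1,3.7,0],[1,3.7,0],[1,3.7,0],[0.93,3.48,0]],"turn":[-0.025,-0.025,-0.025,-0.025,-0.025,-0.025,-0.025,-0.026],"claw":[0.1,0.1,0.1,0.1,0.1,0.1,0.1,0.1]}'
python3 -m creep '{"slide":[[0,0,-2],[0,0,-2],[0,0,-2],[0,0,0]],"turn":[0,0,0,0],"claw":[0.1,0.1,0.1,0.1]}'
python3 - <<'E'
from h import *
img,P=cloud("top"); save(cv2.resize(img[150:250,170:290],None,fx=5,fy=5,interpolation=cv2.INTER_CUBIC),"t3")
s=manip.read_state(); print(s["eef_pos"],s["eef_rot"],s["clock"],s["finger_gap"])
t=np.radians(-12.5); ex=np.array([np.cos(t),np.sin(t)]); ey=np.array([-ex[1],ex[0]])
print((s["eef_pos"][:2]-[487,-29])@np.c_[ex,ey])
img,P=cloud("scene"); save(cv2.resize(img[140:260,190:310],None,fx=5,fy=5,interpolation=cv2.INTER_CUBIC),"s3")
Q=P[...,:2]-[487,-29]; X=Q@ex; Y=Q@ey; Z=P[...,2]
for r in manip.cut_out("shim0","scene"):
    m=r["mask"]
    if np.nanmedian(Y[m])>20 : print(r["score"],[np.round(np.nanpercentile(v[m],[2,50,98]),1) for v in(X,Y,Z)])
m=(abs(X)<9)&(abs(Y)<30)&(Z>40)&(Z<82)
print("handle scene",[np.round(np.nanpercentile(v[m],[5,50,95]),1) for v in(X,Y,Z)])
E
```

```text
clock: 6.35
eef_pos: [507.8, 66.1, 333.0]
eef_rot: [-3.139, 0.001, 1.352]
wrist_force: [0.7, 0.2, 0.4]
finger_gap: 26.0
finger_force: 20.0
clock: 6.85
eef_pos: [507.2, 64.8, 272.3]
eef_rot: [-3.137, 0.001, 1.353]
wrist_force: [-0.1, 0.3, -0.0]
finger_gap: 25.7
finger_force: 20.0
[507.51808191  64.74251485 273.59752411] [-3.13921031e+00  6.75952876e-04  1.35269687e+00] 6.9 25.745033757297325
[-0.25787229 95.96136868]
0.57 [array([-26.1,   2.1,  29.6]), array([ 83.1,  88. , 124.3]), array([ 23.2,  71.7, 112.3])]
handle scene [array([-2.8,  2.5,  8.8]), array([-11.3,  -7.8,   4.6]), array([43.2, 65. , 80.6])]
```

View pics/s3.png

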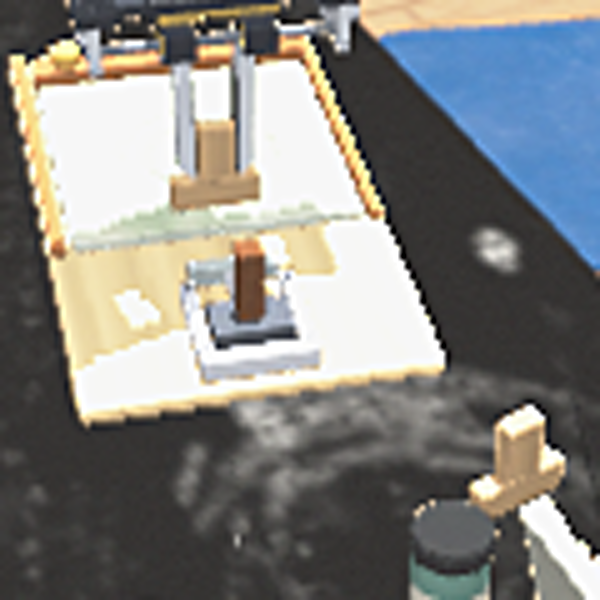

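The shim hangs upright in line with the clamp, with its foot at (215,190) and the handle at (248,280). I'm lowering it.

```bash
python3 -m creep '{"slide":[[0,0,-1.5],[0,0,-1],[0,0,-0.6],[0,0,-0.3],[0,0,0]],"turn":[0,0,0,0,0],"claw":[0.1,0.1,0.1,0.1,0.1]}'
```

```text
clock: 7.62
eef_pos: [507.7, 64.8, 240.6]
eef_rot: [-3.141, 0.0, 1.353]
wrist_force: [0.2, -0.3, -0.8]
finger_gap: 25.6
finger_force: 20.0
```

```bash
python3 -m creep '{"slide":[[0,0,-0.2],[0,0,-0.1],[0,0,0]],"turn":[0,0,0],"claw":[0.1,0.1,0.1]}'
```

```text
clock: 8.0
eef_pos: [507.7, 64.8, 237.7]
eef_rot: [3.142, -0.0, 1.353]
wrist_force: [0.2, 0.4, -0.2]
finger_gap: 25.9
finger_force: 20.0
```

```bash
python3 -m creep '{"slide":[[0,0,-0.05],[0,0,0],[0,0,0],[0,0,0],[0,0,2],[0,0,3],[0,0,4]],"turn":[0,0,0,0,0,0,0],"claw":[0.1,0.45,0.45,0.45,0.45,0.45,0.45]}'
python3 - <<'E'
from h import *
s=manip.read_state(); print(s["eef_pos"],s["eef_rot"],s["clock"],s["finger_gap"])
img,P=cloud("scene")
t=np.radians(-12.5); ex=np.array([np.cos(t),np.sin(t)]); ey=np.array([-ex[1],ex[0]])
Q=P[...,:2]-[487,-29]; X=Q@ex; Y=Q@ey; Z=P[...,2]
for r in manip.cut_out("shim0","scene"):
    m=r["mask"]
    if np.nanmedian(Y[m])>20 : print(r["score"],[np.round(np.nanpercentile(v[m],[2,50,98]),1) for v in(X,Y,Z)])
E
```

```text
clock: 8.88
eef_pos: [507.5, 64.8, 327.6]
eef_rot: [-3.14, 0.0, 1.353]
wrist_force: [1.8, -0.1, -0.1]
finger_gap: 42.2
finger_force: 0.0
[507.5011754   64.77538757 327.60760507] [-3.14014170e+00  3.98006455e-04  1.35279660e+00] 8.875 42.20110840219349
0.56 [array([-25.2,   0.6,  26.8]), array([ 82.1,  88.2, 115.8]), array([15.4, 37.8, 76.2])]
```

The first shim is standing on the board. Next is the shim at (571,−221).

```bash
python3 -m creep '{"slide":[[0.8,-3.6,0.5],[0.8,-3.6,0],[0.8,-3.6,0],[0.8,-3.6,0],[0.8,-3.6,0],[0.8,-3.6,0],[0.8,-3.6,0],[0.75,-3.4,0]],"turn":[0.05,0.05,0.05,0.05,0.05,0.05,0.05,0.048],"claw":[0.55,0.55,0.55,0.55,0.55,0.55,0.55,0.55]}'
python3 -m creep '{"slide":[[0,0,-2],[0,0,-2],[0,0,-1],[0,0,0]],"turn":[0,0,0,0],"claw":[0.55,0.55,0.55,0.55]}'
python3 - <<'E'
from h import *
s=manip.read_state(); print(s["eef_pos"],s["eef_rot"],s["clock"],s["finger_gap"])
img,P=cloud("scene"); save(cv2.resize(img[140:290,210:360],None,fx=4,fy=4,interpolation=cv2.INTER_CUBIC),"s4")
E
```

```text
clock: 9.98
eef_pos: [571.3, -222.5, 331.2]
eef_rot: [-3.141, -0.001, 1.752]
wrist_force: [0.4, -0.6, 0.1]
finger_gap: 51.6
finger_force: 0.0
clock: 10.48
eef_pos: [571.1, -221.1, 281.4]
eef_rot: [-3.14, -0.001, 1.751]
wrist_force: [-0.8, -0.1, -0.3]
finger_gap: 51.9
finger_force: 0.0
[ 571.11873312 -221.11519723  281.39956686] [-3.14048519e+00 -8.20552140e-04  1.75086640e+00] 10.475 51.9167680621622
```

View pics/s4.png

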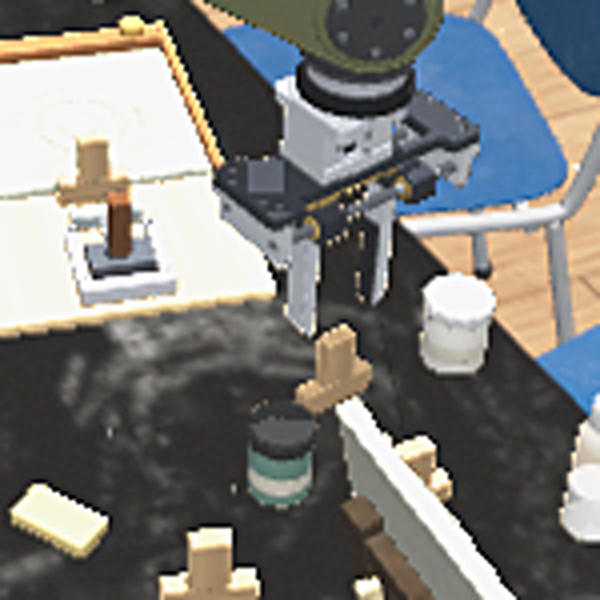

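The first shim stands in the gap at (92,170). The open fingers straddle the next shim's tab at (335,350).

```bash
python3 -m creep '{"slide":[[0,0,-2.5],[0,0,-2],[0,0,-1],[0,0,-0.15],[0,0,0],[0,0,0],[0,0,0],[0,0,0]],"turn":[0,0,0,0,0,0,0,0],"claw":[0.55,0.55,0.55,0.55,0.1,0.1,0.1,0.1]}' 20
python3 -m creep '{"slide":[[0,0,0],[0,0,0],[0,0,3],[0,0,3],[0,0,3],[0,0,2]],"turn":[0,0,0,0,0,0],"claw":[0.1,0.1,0.1,0.1,0.1,0.1]}'
```

```text
clock: 11.52
eef_pos: [571.3, -221.3, 226.2]
eef_rot: [3.141, 0.0, 1.751]
wrist_force: [-0.2, 0.2, 3.2]
finger_gap: 25.5
finger_force: 20.0
clock: 12.28
eef_pos: [571.1, -221.2, 336.8]
eef_rot: [3.141, 0.0, 1.751]
wrist_force: [0.1, 0.0, -0.8]
finger_gap: 26.0
finger_force: 20.0
```

```bash
python3 -m creep '{"slide":[[-0.8,3.3,0],[-0.9,3.3,0],[-0.9,3.3,0],[-0.9,3.3,0],[-0.9,3.3,0],[-0.8,3.3,0],[-0.8,3.3,0],[-0.8,3.44,0]],"turn":[-0.05,-0.05,-0.05,-0.05,-0.05,-0.05,-0.05,-0.048],"claw":[0.1,0.1,0.1,0.1,0.1,0.1,0.1,0.1]}'
python3 -m creep '{"slide":[[0,0,-1.5],[0,0,-1],[0,0,0]],"turn":[0,0,0],"claw":[0.1,0.1,0.1]}'
python3 - <<'E'
from h import *
s=manip.read_state(); print(s["eef_pos"],s["eef_rot"],s["clock"],s["finger_gap"])
img,P=cloud("scene"); save(cv2.resize(img[140:260,190:310],None,fx=5,fy=5,interpolation=cv2.INTER_CUBIC),"s5")
t=np.radians(-12.5); ex=np.array([np.cos(t),np.sin(t)]); ey=np.array([-ex[1],ex[0]])
Q=P[...,:2]-[487,-29]; X=Q@ex; Y=Q@ey; Z=P[...,2]
for r in manip.cut_out("shim0","scene"):
    m=r["mask"]
    if np.nanmedian(Y[m])>20 : print(r["score"],[np.round(np.nanpercentile(v[m],[2,50,98]),1) for v in(X,Y,Z)])
E
```

```text
clock: 13.28
eef_pos: [502.7, 45.2, 335.4]
eef_rot: [-3.141, 0.0, 1.351]
wrist_force: [0.2, 0.3, -0.3]
finger_gap: 25.8
finger_force: 20.0
clock: 13.65
eef_pos: [503.2, 43.4, 309.5]
eef_rot: [-3.14, 0.001, 1.352]
wrist_force: [0.3, -0.7, -1.1]
finger_gap: 25.4
finger_force: 20.0
[503.19695312  43.37738926 309.53113978] [-3.13957058e+00  5.60829064e-04  1.35208075e+00] 13.65 25.36795862426924
0.71 [array([-23.7,   1.7,  31.7]), array([ 82.8,  87.9, 109.6]), array([15.3, 34.3, 68.7])]
0.5 [array([-26.8,   2.2,  27.7]), array([61.7, 65.4, 72.4]), array([ 87.2, 105.4, 146.5])]
```

View pics/s5.png

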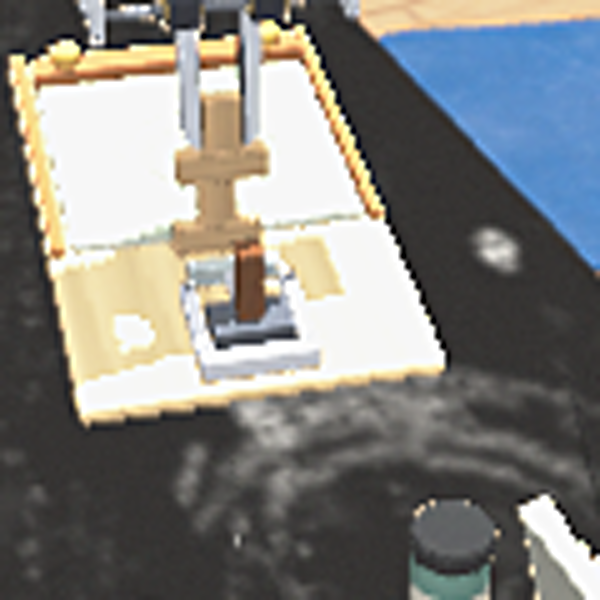

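The held shim hangs in line above the gap. It is about 3 mm too near the jaw (face at 65.4, while the standing shim's face is at 88), so I'm correcting by +3 mm and lowering.

```bash
python3 -m creep '{"slide":[[0.06,0.3,-2],[0,0,-2],[0,0,-1.5],[0,0,-1],[0,0,-0.4],[0,0,0]],"turn":[0,0,0,0,0,0],"claw":[0.1,0.1,0.1,0.1,0.1,0.1]}'
```

```text
clock: 14.5
eef_pos: [503.9, 47.2, 241.8]
eef_rot: [3.141, -0.0, 1.353]
wrist_force: [0.4, 0.3, -0.3]
finger_gap: 25.9
finger_force: 20.0
```

```bash
python3 -m creep '{"slide":[[0,0,-0.2],[0,0,-0.15],[0,0,0]],"turn":[0,0,0],"claw":[0.1,0.1,0.1]}'
python3 -m creep '{"slide":[[0,0,0],[0,0,0],[0,0,0],[0,0,0],[0,0,2],[0,0,3],[0,0,4],[0,0,0]],"turn":[0,0,0,0,0,0,0,0],"claw":[0.42,0.42,0.42,0.42,0.42,0.42,0.42,0.42]}'
python3 - <<'E'
from h import *
s=manip.read_state(); print(s["eef_pos"],s["eef_rot"],s["clock"],s["finger_gap"])
img,P=cloud("scene"); save(cv2.resize(img[140:260,190:310],None,fx=5,fy=5,interpolation=cv2.INTER_CUBIC),"s6")
t=np.radians(-12.5); ex=np.array([np.cos(t),np.sin(t)]); ey=np.array([-ex[1],ex[0]])
Q=P[...,:2]-[487,-29]; X=Q@ex; Y=Q@ey; Z=P[...,2]
for r in manip.cut_out("shim0","scene"):
    m=r["mask"]
    if np.nanmedian(Y[m])>20 : print(r["score"],[np.round(np.nanpercentile(v[m],[2,50,98]),1) for v in(X,Y,Z)])
E
```

```text
clock: 14.88
eef_pos: [503.8, 47.2, 238.2]
eef_rot: [3.141, -0.0, 1.353]
wrist_force: [-1.0, 0.9, -0.6]
finger_gap: 25.7
finger_force: 20.0
clock: 15.88
eef_pos: [504.1, 47.2, 330.8]
eef_rot: [3.137, -0.001, 1.353]
wrist_force: [-0.8, -0.3, -1.1]
finger_gap: 39.5
finger_force: 0.0
[504.06266562  47.21413287 330.75152047] [ 3.13681194e+00 -1.18123531e-03  1.35287818e+00] 15.875 39.49647675813023
0.53 [array([-27.8, -21.7, -14.6]), array([86. , 91. , 97.6]), array([29.7, 34.4, 38.4])]
0.48 [array([-25.3,  -0.9,  24.4]), array([64.1, 70.5, 81.4]), array([24.5, 44.7, 76.4])]
```

View pics/s6.png

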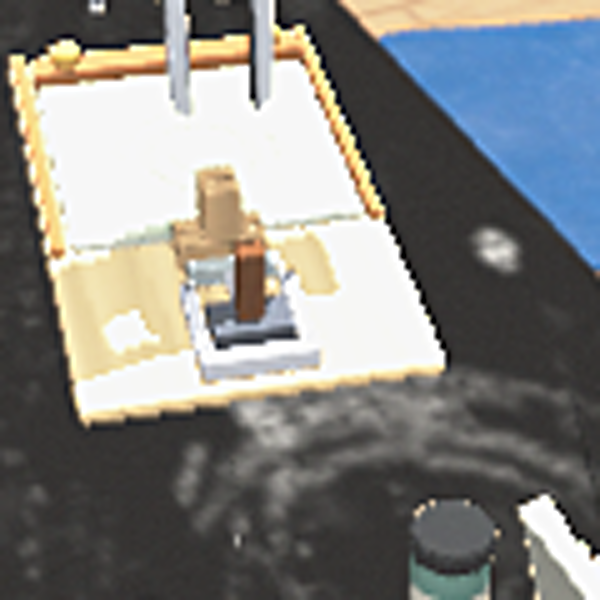

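Both shims stand upright, face to face, in front of the jaw: tab at (220,205), feet at (218,240). I'm going to the handle.

```bash
python3 -m creep '{"slide":[[-0.7,-3,0],[-0.7,-3,0],[-0.3,-1.62,-1],[0,0,-3],[0,0,-3],[0,0,-1.5],[0,0,-0.6],[0,0,0]],"turn":[0,0,0,0,0,0,0,0],"claw":[0.42,0.42,0.42,0.42,0.42,0.42,0.42,0.42]}'
python3 -m creep '{"slide":[[0,0,0],[0,0,0],[0,0,0],[0,0,0],[0,0,0]],"turn":[0,0,0,0,0],"claw":[0.05,0.05,0.05,0.05,0.05]}' 50
```

```text
clock: 16.98
eef_pos: [486.9, -28.9, 237.3]
eef_rot: [3.142, -0.0, 1.353]
wrist_force: [0.8, 0.5, 0.8]
finger_gap: 39.1
finger_force: 0.0
clock: 17.6
eef_pos: [488.3, -29.4, 238.0]
eef_rot: [3.134, -0.0, 1.353]
wrist_force: [23.0, -3.8, -15.9]
finger_gap: 17.9
finger_force: 50.0
```

```bash
python3 -m creep '{"slide":[[0.15,-0.03,0],[0,0,0],[0,0,0]],"turn":[0,0,0],"claw":[0.05,0.05,0.05]}'
```

```text
clock: 17.98
eef_pos: [489.1, -29.5, 237.9]
eef_rot: [3.137, -0.0, 1.353]
wrist_force: [11.1, -1.8, -6.7]
finger_gap: 17.9
finger_force: 50.0
```

Offset halved; I'll shift once more and then start pushing along (0.216, 0.976).

```bash
python3 -m creep '{"slide":[[0.13,-0.03,0],[0,0,0],[0,0,0]],"turn":[0,0,0],"claw":[0.05,0.05,0.05]}'
python3 -m creep '{"slide":[[0.05,0.25,0],[0.05,0.25,0],[0.06,0.25,0],[0.05,0.23,0],[0,0,0],[0,0,0]],"turn":[0,0,0,0,0,0],"claw":[0.05,0.05,0.05,0.05,0.05,0.05]}'
python3 -m creep '{"slide":[[0.05,0.2,0],[0.05,0.2,0],[0.03,0.18,0],[0,0,0],[0,0,0]],"turn":[0,0,0,0,0],"claw":[0.05,0.05,0.05,0.05,0.05]}'
```

```text
clock: 18.35
eef_pos: [489.8, -29.7, 237.9]
eef_rot: [3.14, -0.0, 1.353]
wrist_force: [2.3, -0.3, 4.3]
finger_gap: 17.6
finger_force: 50.0
clock: 19.1
eef_pos: [491.9, -19.8, 237.8]
eef_rot: [3.14, -0.0, 1.353]
wrist_force: [3.2, -0.9, 5.5]
finger_gap: 17.9
finger_force: 50.0
clock: 19.73
eef_pos: [493.2, -14.4, 237.8]
eef_rot: [3.14, 0.001, 1.353]
wrist_force: [0.5, -5.4, 6.4]
finger_gap: 17.6
finger_force: 50.0
```

Contact came at about 15 mm of travel, as expected. I'll go on to about 25 mm.

```bash
python3 -m creep '{"slide":[[0.04,0.2,0],[0.05,0.2,0],[0.05,0.2,0],[0.04,0.2,0],[0.03,0.15,0],[0,0,0],[0,0,0],[0,0,0]],"turn":[0,0,0,0,0,0,0,0],"claw":[0.05,0.05,0.05,0.05,0.05,0.05,0.05,0.05]}'
python3 - <<'E'
from h import *
f=[]
for i in range(4):
    img,P=cloud("scene"); s=manip.read_state(); f.append(s["wrist_force"])
print(np.mean(f,0),s["eef_pos"],s["clock"]); save(cv2.resize(img[140:260,190:310],None,fx=5,fy=5,interpolation=cv2.INTER_CUBIC),"s7")
t=np.radians(-12.5); ex=np.array([np.cos(t),np.sin(t)]); ey=np.array([-ex[1],ex[0]])
Q=P[...,:2]-[487,-29]; X=Q@ex; Y=Q@ey; Z=P[...,2]
for r in manip.cut_out("shim0","scene"):
    m=r["mask"]
    if np.nanmedian(Y[m])>20 : print(r["score"],[np.round(np.nanpercentile(v[m],[2,50,98]),1) for v in(X,Y,Z)])
E
```

```text
clock: 20.72
eef_pos: [495.2, -5.2, 237.9]
eef_rot: [3.14, 0.001, 1.353]
wrist_force: [-1.6, -10.7, 8.0]
finger_gap: 17.5
finger_force: 50.0
[ -0.61382271 -10.40706575   7.86822641] [495.20407814  -5.25135055 237.85717159] 20.925
0.4 [array([-27.2, -15.8,  13.1]), array([71.6, 77.8, 92.6]), array([27.5, 35.4, 74.8])]
```

View pics/s7.png

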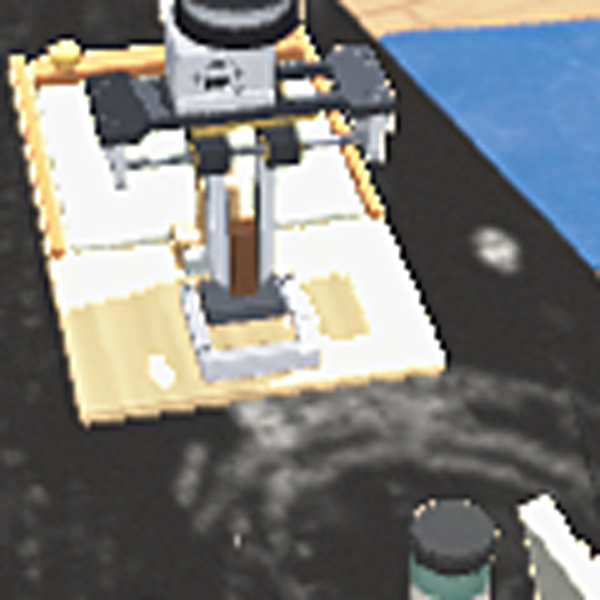

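The carriage has travelled 25 mm. The force of 10.4 N, less 1.5 N for the return spring, means about 9–10 mm of squeeze. The shim face at 77.8 matches the stopped jaw, and its top is still at about 75 mm, so it is upright. In the picture the handle at (243,255) is gripped and moved forward, and the tile's near edge hasn't moved. I'm handing in.

```bash
python3 -c "
from cell import manip
print(manip.sign_off())"
```

```text
the job is handed in; nothing more can be done
None
```

I stood two shims upright and face to face in the gap and pushed the clamp handle 25 mm towards the tile. From the measured force and travel, the clamp spring is squeezed about 9–10 mm (6 mm was needed). I handed the job in at about 21 s with the handle still held; no verdict came back.

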